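# Put the hardness reference block away under its clip-on lid

## Task

Put the round steel reference block away in its storage box: lay it flat in the open box without dropping it, then fit the loose lid on the box and press it down until it sits level and fully home, with the spring clips at both ends snapped over its edge. Leave the other things on the bench where they are.

Things in the scene. Friction and masses are not known exactly. Their poses are not given: they have to be found in the camera images.
- block_centre (a point): Centre (half-way up) of the loose reference block: a plain round steel disc, diameter 60, 16 high, 0.4 kg, lying flat on the bench at the start; the only round flat steel disc there. z axis = its axis.
- storage_box: Open grey metal box, loose but heavy (0.9 kg): outside 140 (x, its long axis) x 100 (y) x 48 high, walls 4 thick, inside 132 x 92; the top of its black liner is 6 above the bench. Origin: centre of its underside; z up. On the outside of each short end stands a steel spring clip (see clip0).
- box_mouth (a point): Centre of the box's mouth, at the height of its rim (48 above its underside). Axes as the box.
- clip0 (a joint): Angle (rad) of the 40 wide spring clip at the box's -x end, hinged 18 up the end wall, top 65 above the bench (17 over the rim). Its hook reaches 3.6 inward over the end wall at height 54; its lip above that flares outward, so a lid pushed down forces it out. 0 = upright, at rest, as at the start and once snapped over the lid; about 0.1 while forced out.
- clip1 (a joint): The same for the clip at the box's +x end.
- lid_grip (a point): Centre of the black grip bar on the middle of the loose lid (0.16 kg): bar 60 long (lid x), 16 wide (lid y), 24 high. Flange: grey metal, 140 (x) x 100 (y) x 4, top 12 below this point. Under it a round-edged plug 129 x 89, 16 deep, fits inside the box's rim with 1.5 play. Lies on its plug at the start, bar up. At home, flange on the rim, this point is 64 above the box's underside.
- lid_end0 (a point): Point on the flange's top, 60 from the middle towards the lid's -x end; at home 52 above the box's underside. Either end of the lid fits either end of the box. Set on the box, the lid first rests on the clips' lips 10 to 13 above home, its plug a few mm in the mouth; about 8 to 16 N on the bar snaps it past both clips.
- lid_end1 (a point): The same towards the lid's +x end.
- ref_plate: Bystander: square steel test plate, 60 x 60 x 12, origin under its centre.
- marker: Bystander: marker pen 135 long lying on the bench, origin under its centre.
- magnet_pot: Bystander: pot magnet with knob, diameter 32, 27 high, origin under its centre.
- flat_coupon: Bystander: flat steel sample 24 x 70 x 10, origin under its centre.
- bolt_m16: Bystander: bolt standing on its head, 60 high, origin under its centre.
- nut_m16: Bystander: hexagon nut, 25 x 22 x 13, lying flat, origin under its centre.
- rebar_coupon: Bystander: cut ribbed bar, 85 long, 18 thick, lying on the bench, origin under its centre.
Mind the look-alikes: they are no part of the job. Leave any red look-alike of the part that bears block_centre alone.

How it is judged (in metres and radians):
On the way:
1. the block lies flat inside the box, let go (z of block_centre in the frame of storage_box between 0.008 and 0.018 m and x of block_centre in the frame of storage_box between -0.045 and 0.045 m and y of block_centre in the frame of storage_box between -0.03 and 0.03 m and angle between the z axis of block_centre and the z axis of storage_box, either way round below 0.06 rad and contact force between the fingers and ref_block below 0.1 N), for 0.2 s.
At the end, for the whole second after the job is handed in: The block lies flat on the liner inside the box; the lid is on the box, home on its rim within 2.5 mm at both ends, level with it within 0.03 rad, within 6 mm of centre, and both clips have sprung back over it (under 0.035 rad); the box stands upright on the bench; all at rest (z of each of lid_end0, lid_end1 in the frame of storage_box below 0.0545 m and angle between the z axis of lid_grip and the z axis of storage_box, either way round below 0.03 rad and angle between the x axis of lid_grip and the x axis of storage_box, either way round below 0.08 rad and horizontal distance between lid_grip and box_mouth below 0.006 m and value of joint each of clip0, clip1 below 0.035 rad and z of block_centre in the frame of storage_box between 0.008 and 0.018 m and horizontal distance between block_centre and storage_box below 0.055 m and height (world z) of storage_box below 0.004 m and angle between storage_box's own z axis and vertical below 0.03 rad and linear speed of lid below 0.02 m/s); the robot touches nothing.
It fails at once if the reference block is dropped (falls free by more than about 2 cm) (contact force between the fingers and ref_block below 0.05 N and linear speed of ref_block above 0.65 m/s).
It fails at once if the box is tipped over (angle between storage_box's own z axis and vertical above 0.4 rad).
It fails at once if a bystander is shifted by more than 3 cm (distance of any of ref_plate, marker, magnet_pot, flat_coupon, bolt_m16, nut_m16, rebar_coupon from where it was at the start of the episode above 0.03 m).
It also fails if it takes over 58 s, if anything falls off the work surface, if the arm or the gripper's body presses on something with over 40 N, if the wrist force passes 120 N, or if a joint passes its speed limit or range.

## Robot

A 7-joint arm with a two-finger parallel gripper is mounted at the origin on a cart in front of the work surface, level with it; the furniture and walls round the work are solid. World frame = base frame: x ahead of the robot, y to its left, z up, the work surface at z = 0. Lengths are in m, angles in degrees, forces in N, time in s.
With the tool pointing down it reaches from about 0.425 to 0.8 m from the base axis. Payload 8.3 kg.
Tool frame: the origin (TCP) lies at the very end of the fingers, on their centre line; the grasp point (between the pads) lies robot.grasp_offset behind it (robot.grasp_offset is the distance from the TCP to the grasp point, in m); z points along the fingers, y is the direction in which the jaws open and shut (so a half turn about z gives the same grasp; the last joint's range is limited). The gripper opens to 85 mm and grips with 20 to 120 N. Pads are 22 mm wide; open, the fingers measure 114 mm over their backs; the gripper's body (76 mm by 85 mm) begins 54 mm behind the grasp point. The pads swing forward as they close: fully open they stand 13 mm farther back than shut.
Start: joints at [-68.004, 21.967, 0.94, 78.501, -0.361, 79.538, -2.664], TCP at [0.27, 0.564, 0.231] pointing down, gripper open.
Joint ranges: [-169.22, 169.22], [-14.56, 117.87], [-87.37, 89.26], [10.42, 133.3], [-82.24, 262.24], [0.94, 117.77], [-172.7, 172.7]. Speed limits (degrees/s): [136.94, 136.94, 172.46, 172.46, 180, 180, 180].

## Interface

Orientations are given as [roll, pitch, yaw] about the fixed x, y, z axes, in that order (R = Rz(yaw) Ry(pitch) Rx(roll)).
In Python, from workcell import robot gives the robot as it stands.
- The arm moves only by the tool drive_tool, never from a script. Its argument "targets" is one flat list of numbers, 7 for each row, row after row: the shift along the tool's x, y, z normalised to -1 to 1, where 1 is 0.12 m, then the turn, a rotation vector about the tool's x, y, z normalised to -1 to 1, where 1 is 60 degrees, then the opening in per cent of the stroke, from 0 (shut) to 100 (fully open). A call has 1 to 5 rows; each row is the pose to reach, as a shift and turn from the pose commanded when the call began, along the tool's axes at that moment; what a row does not reach only later rows make up. A row lasts 1/8 s, in which the tool goes at most 62.5 mm and 10.7 degrees, less where a joint would pass 70% of its speed; a pose out of reach is approached as far as the arm can. A call with a number of a shift or a turn outside -1 to 1 is refused whole. A call with a gripper value outside its range is refused whole. The fingers move at their own pace and stop on an object; "squeeze" is the grip in N (left out, the last holds). Time passes only in rows, so rows that repeat a pose let the fingers close. It gives the time, the measured TCP pose, the force and the opening at its end, in the units of the state.
- robot.get_state(): the state, without advancing time (a new reading comes with each control period).
- robot.grab_frame(name): name is "scene" or "top" or "wrist"; returns the picture (384x512x3 uint8, red, green, blue); there is no depth.
- robot.calibration(name): a dict with "camera_matrix" (3x3 intrinsics, pixels), "D" ([k1, k2, p1, p2, k3] as OpenCV has them; the pictures are not rectified), "R" (3x3) and "t" (3): a world point X has camera coordinates R X + t. Camera axes: x right, y down, z forward; pixel columns grow to the right and rows downward; lengths in m; the calibration is good to about 2 mm. A picture is of the moment at which its call begins: read the wrist's pose just before it. calibration takes no time and is no camera call; for the wrist camera it gives the pose at the moment of the call.
- robot.job_done(): hands the job in, once; it reports no verdict.
The state is a dict: "time": time; "q": joint angles; "qd": joint speeds; "joint_efforts": joint torques, N m; "tool_pos": TCP position; "tool_rot": TCP orientation; "wrist_force": force on the tool from outside, world axes, zero at the start; "wrist_torque": the same for the moment, N m; "finger_gap": finger opening in m.
Only numpy, scipy, OpenCV 4.12 (cv2) and the standard library are available. Lean on these libraries where they do the work, as an engineer would, in place of code of your own. Each camera call takes 0.05 s, during which the arm holds its last target.

## Working session

There is one attempt and no reset: what is moved stays moved. The work goes in short steps, Python scripts to look and compute and a tool call to move; the robot and the scene stay as the last step left them, time stands still between calls to the robot, and variables do not carry over. Pictures are saved under pics/ and viewed, and the job is handed in when it is done.

Besides the shell and the picture viewer there is one more tool, called after "Request:" by a JSON object that holds its "method" and its "body", one argument or row to a line. drive_tool: Moves the arm, as the interface text tells. Its arguments: {"type":"object","properties":{"targets":{"type":"array","items":{"type":"number"}},"squeeze":{"type":"number"}},"required":["targets"]}

```bash
ls; mkdir -p pics; python3 - <<'E'
from workcell import robot
import cv2
s=robot.get_state();print(s)
print(robot.grasp_offset)
for n in("scene","top","wrist"):
    c=robot.calibration(n);im=robot.grab_frame(n)
    cv2.imwrite(f"pics/a_{n}.png",im[:,:,::-1]);print(n,c)
E
```

```text
pics
{'time': 0.0, 'q': array([-68.00541473,  22.01522104,   0.93792988,  78.55969401,
        -0.36063247,  79.5396352 ,  -2.66384585]), 'qd': array([ 0.01595486,  0.08428886, -0.01798737, -0.04008997,  0.01778228,
        0.06757677, -0.06152265]), 'joint_efforts': array([ 1.06205794e-04, -6.27599359e+01,  8.44541788e-01, -3.71818185e+01,
        1.64507265e-02,  1.42233519e-02, -6.21049665e-06]), 'tool_pos': array([0.26978996, 0.56321718, 0.23029195]), 'tool_rot': array([-1.79888303e+02,  2.25525660e-03,  1.54405856e+02]), 'wrist_force': array([-0.81470275,  0.65832678, -0.48594721]), 'wrist_torque': array([-0.00709152, -0.02740109, -0.06756908]), 'finger_gap': 0.08545107461221929}
0.0187
scene {'camera_matrix': array([[396.75276608,   0.        , 254.70550034],
       [  0.        , 396.75276608, 192.39881906],
       [  0.        ,   0.        ,   1.        ]]), 'D': array([-0.01656426,  0.        ,  0.        ,  0.        ,  0.        ]), 'R': array([[ 0.74017382, -0.67241367,  0.00160367],
       [-0.2598713 , -0.28825693, -0.92161535],
       [ 0.62016903,  0.6817388 , -0.388
[... 284 characters left out ...]
     ,  0.        ,  0.        ]), 'R': array([[ 0.01651324, -0.99964758, -0.02078506],
       [-0.99261341, -0.0138911 , -0.12052244],
       [ 0.12019124,  0.02262174, -0.99249298]]), 't': array([-0.18801406,  0.58330343,  1.14684163])}
wrist {'camera_matrix': array([[282.47500822,   0.        , 254.8462833 ],
       [  0.        , 282.47500822, 191.0633147 ],
       [  0.        ,   0.        ,   1.        ]]), 'D': array([-0.00096312,  0.        ,  0.        ,  0.        ,  0.        ]), 'R': array([[ 0.43256169,  0.90160216, -0.00198393],
       [ 0.85351624, -0.40878049,  0.32312309],
       [ 0.29051749, -0.14146399, -0.94635486]]), 't': array([-0.62418335, -0.04345182,  0.38132566])}
```

View pics/a_scene.png

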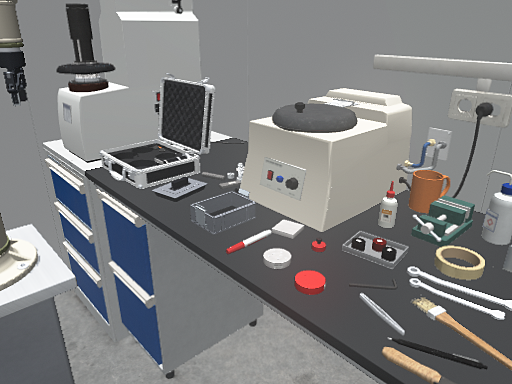

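View pics/a_top.png

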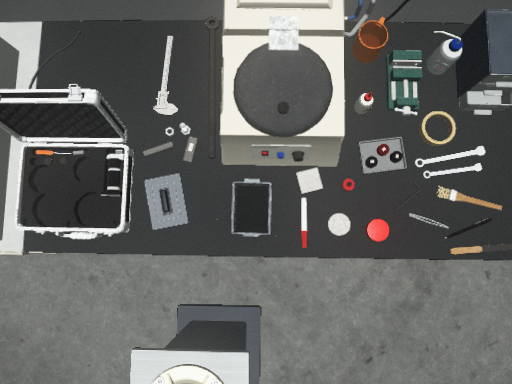

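View pics/a_wrist.png

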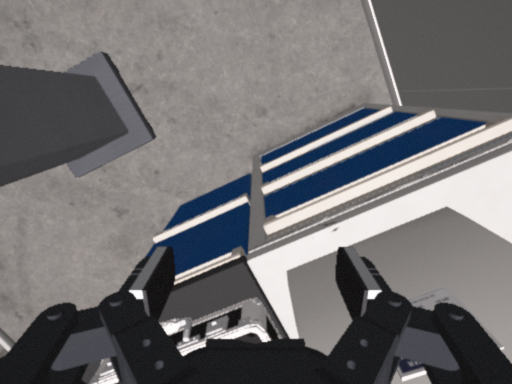

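Candidates for the block, in the top view:
- Grey disc at (339,224).
- Red disc at (378,230). This is the red look-alike, so I leave it alone.
- Square plate at (310,180).
- Red-knobbed magnet at (348,184).
- Nut at (170,131).

The plain round steel disc is the one at (339,224). I'll crop it closely and measure it.

```bash
cat > h.py <<'E'
import numpy as np,cv2
from scipy.spatial.transform import Rotation as Ro
def ray(c,uv):
    p=cv2.undistortPoints(np.array(uv,float).reshape(-1,1,2),c["camera_matrix"],c["D"]).reshape(-1,2)
    d=np.c_[p,np.ones(len(p))]@c["R"]; o=-c["R"].T@c["t"]
    return o,d/np.linalg.norm(d,axis=1)[:,None]
def plane(c,uv,z):
    o,d=ray(c,uv); return o+d*((z-o[2])/d[:,2])[:,None]
def tri(c1,u1,c2,u2):
    out=[]
    for a,b in zip(np.reshape(u1,(-1,2)),np.reshape(u2,(-1,2))):
        o1,d1=ray(c1,a);o2,d2=ray(c2,b);d1=d1[0];d2=d2[0]
        s=np.linalg.lstsq(np.c_[d1,-d2],o2-o1,rcond=None)[0]
        p,q=o1+s[0]*d1,o2+s[1]*d2; out.append(np.r_[(p+q)/2,np.linalg.norm(p-q)])
    return np.array(out)
def proj(c,X):
    return cv2.projectPoints(np.array(X,float).reshape(-1,3),cv2.Rodrigues(c["R"])[0],c["t"],c["camera_matrix"],c["D"])[0].reshape(-1,2)
def crop(im,x0,y0,x1,y1,k,f):
    cv2.imwrite(f,cv2.resize(im[y0:y1,x0:x1],None,fx=k,fy=k,interpolation=cv2.INTER_CUBIC))
E
python3 - <<'E'
from h import *
t=cv2.imread("pics/a_top.png");s=cv2.imread("pics/a_scene.png")
crop(t,140,165,400,255,3,"pics/c_top.png")
crop(s,145,165,335,300,4,"pics/c_scene.png")
E
```

```text
(no output)
```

View pics/c_top.png

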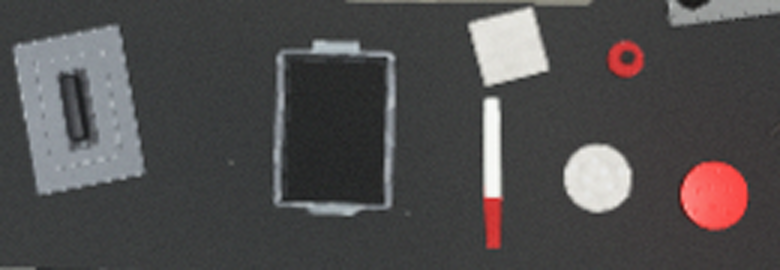

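View pics/c_scene.png

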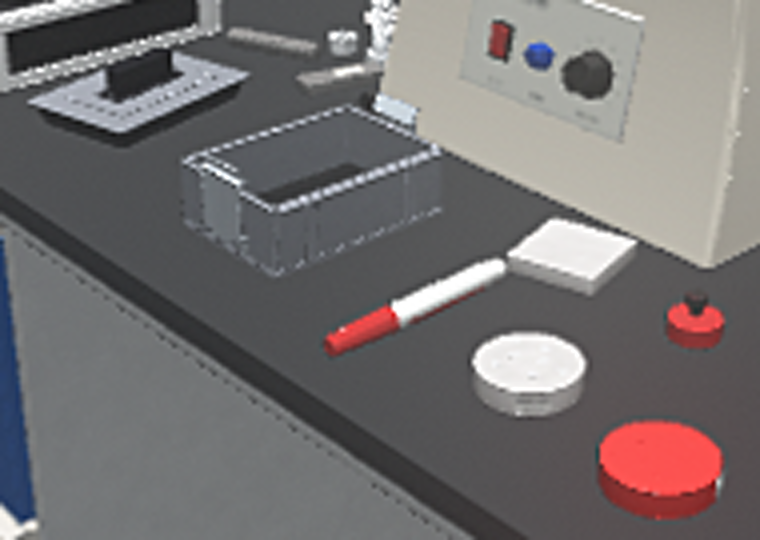

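The crop shows a plain white-grey disc at about (339,224) in top and (277,255) in scene. It is clearly the block; the red disc is separate. Next I'll measure the block, lid and box.

```bash
python3 - <<'E'
from h import *
from workcell import robot
ct,cs=robot.calibration("top"),robot.calibration("scene")
t=cv2.imread("pics/a_top.png");s=cv2.imread("pics/a_scene.png")
def blob(im,x0,y0,x1,y1,f):
    m=np.zeros(im.shape[:2],np.uint8);m[y0:y1,x0:x1]=f(im[y0:y1,x0:x1].astype(int))*255
    cs_,_=cv2.findContours(m,cv2.RETR_EXTERNAL,cv2.CHAIN_APPROX_NONE)
    return max(cs_,key=cv2.contourArea)
br=lambda th:(lambda a:a.min(2)>th)
b=blob(t,325,208,355,240,br(110));e=cv2.fitEllipse(b);print("disc top",e)
print(plane(ct,[e[0]],.016))
b2=blob(s,260,245,295,275,br(160));e2=cv2.fitEllipse(b2);print("disc scene",e2)
print("tri",tri(ct,[e[0]],cs,[e2[0]]))
# lid flange
l=blob(t,140,168,192,235,br(85));r=cv2.minAreaRect(l);print("lid",r)
P=plane(ct,cv2.boxPoints(r),.020);print(P,P.mean(0),np.linalg.norm(np.diff(P,axis=0),axis=1))
g=lambda x,y,k,a,c:((x+.5)/k-.5+a,(y+.5)/k-.5+c)
# lid corners by eye in both
tc=[g(x,y,3,140,165) for x,y in((14,45),(120,25),(145,174),(38,194))]
print(plane(ct,tc,.020))
sc=[g(x,y,4,145,165) for x,y in((162,52),(250,73),(124,132),(29,98))]
print("lid tri order?",tri(ct,[tc[0],tc[1],tc[2],tc[3]],cs,[sc[0],sc[1],sc[2],sc[3]]))
# box rim corners outer
tb=[g(x,y,3,140,165) for x,y in((278,52),(396,53),(391,209),(275,207))]
print("box",plane(ct,tb,.048))
sb=[g(x,y,4,145,165) for x,y in((349,106),(440,152),(276,210),(183,160))]
print(tri(ct,tb,cs,sb))
# bar
tbar=[g(x,y,3,140,165) for x,y in((60,72),(79,70),(90,145),(70,147))]
print("bar",plane(ct,tbar,.044))
E
```

```text
disc top ((338.8968505859375, 223.9533233642578), (21.988679885864258, 22.64837074279785), 129.32810974121094)
[[ 0.49631929 -0.39660095  0.016     ]]
disc scene ((276.85882568359375, 255.2029266357422), (14.174293518066406, 27.11112403869629), 91.91939544677734)
tri [[ 0.4975712  -0.39814988  0.0124665   0.00291637]]
lid ((165.70472717285156, 200.99330139160156), (51.90388107299805, 36.72663116455078), 79.99201965332031)
[[0.61250243 0.14184337 0.02      ]
 [0.63158084 0.04182915 0.02      ]
 [0.49140459 0.01176968 0.02      ]
 [0.47236305 0.11026062 0.02      ]] [0.55196273 0.07642571 0.02      ] [0.10181763 0.14336301 0.10031473]
[[0.60964916 0.13828152 0.02      ]
 [0.62948836 0.04066862 0.02      ]
 [0.49326871 0.01265175 0.02      ]
 [0.4734804  0.10975224 0.02      ]]
lid tri order? [[0.61221716 0.13935205 0.01279647 0.00373044]
 [0.63052559 0.04047197 0.01835918 0.00189612]
 [0.49591332 0.01168329 0.01670751 0.00591299]
 [0.47510363 0.10902617 0.01917239 0.00370012]]
box [[ 0.60257557 -0.10780381  0.048     ]
 [ 0.60310997 -0.21293709  0.048     ]
 [ 0.46495147 -0.21036856  0.048     ]
 [ 0.46503674 -0.10841081  0.048     ]]
[[ 0.60578958 -0.10937246  0.04351078  0.0064871 ]
 [ 0.60329641 -0.21265453  0.04386403  0.000975  ]
 [ 0.46684135 -0.21168786  0.04622467  0.00454891]
 [ 0.46746534 -0.10966321  0.04453865  0.00564827]]
bar [[0.58236714 0.08830963 0.044     ]
 [0.58441505 0.07116643 0.044     ]
 [0.51723409 0.05846092 0.044     ]
 [0.51515724 0.07637524 0.044     ]]
```

Heights agree with the text to about 3 mm. Estimated positions:
- Block: (0.497, -0.398)
- Box: (0.534, -0.160), yaw about 0
- Lid: (0.552, 0.076), yaw about 11.7°

Next I'll move the arm around over the bench.

```bash
cat >> h.py <<'E'
def rel(p,rpy,targets):
    """targets: list of (x,y,z,yaw): print normalised shift/turn from pose p,rpy"""
    R0=Ro.from_euler("xyz",rpy,degrees=True)
    for x,y,z,w in targets:
        d=R0.inv().apply(np.array([x,y,z])-p)/.12
        t=(R0.inv()*Ro.from_euler("xyz",[180,0,w],degrees=True)).as_rotvec(degrees=True)/60
        print(np.round(d,3),np.round(t,3),"rows>=%.1f"%max(np.linalg.norm(d*.12)/.0625,np.linalg.norm(t*60)/10.7))
E
cat > go.py <<'E'
import sys;from h import *;from workcell import robot
s=robot.get_state();print(round(s["time"],2),s["tool_pos"].round(4),s["tool_rot"].round(2),s["q"].round(0),s["wrist_force"].round(1),round(s["finger_gap"],4))
a=list(map(float,sys.argv[1:]))
rel(s["tool_pos"],s["tool_rot"],np.reshape(a,(-1,4)))
E
python3 go.py .38 .48 .23 140
```

```text
0.15 [0.2699 0.5633 0.2305] [-179.91   -0.    154.4 ] [-68.  22.   1.  79.  -0.  80.  -3.] [-0.5  0.  -0.1] 0.0854
[-1.128 -0.23   0.004] [-0.001  0.     0.24 ] rows>=2.2
```

Request:
{"method": "drive_tool", "body": {
  "targets": [-0.5,-0.1,0,0,0,0.12,100,-1,-0.2,0,0,0,0.24,100,-1,-0.2,0,0,0,0.24,100]
}}

```text
time: 0.52
tool_pos: [0.374, 0.4851, 0.2313]
tool_rot: [-180.0, 0.2, 139.3]
wrist_force: [-0.2, 0.1, 0.2]
finger_gap: 0.0856
```

```bash
python3 go.py .46 .40 .23 130 .49 .33 .23 120
```

```text
0.53 [0.374  0.4851 0.2313] [-180.      0.21  139.31] [-60.  20.   6.  81.  -2.  79.  -5.] [-0.2  0.1  0.2] 0.0856
[-1.006 -0.071  0.014] [0.    0.004 0.155] rows>=1.9
[-1.576 -0.35   0.016] [0.001 0.003 0.322] rows>=3.1
```

Request:
{"method": "drive_tool", "body": {
  "targets": [-0.5,-0.1,0,0,0,0.15,100,-1,-0.2,0,0,0,0.25,100,-1,-0.2,0,0,0,0.3,100]
}}

```text
time: 0.9
tool_pos: [0.4486, 0.3891, 0.2314]
tool_rot: [180.0, 0.2, 121.3]
wrist_force: [0.0, 0.6, 0.3]
finger_gap: 0.0853
```

```bash
python3 go.py .53 .30 .25 110
```

```text
0.9 [0.4486 0.3891 0.2314] [1.7998e+02 1.6000e-01 1.2134e+02] [-54.  18.  12.  84.  -4.  78. -10.] [0.  0.6 0.3] 0.0853
[-0.987  0.193 -0.152] [0.001 0.003 0.189] rows>=2.0
```

Request:
{"method": "drive_tool", "body": {
  "targets": [-0.5,0.1,-0.1,0,0,0.15,100,-1,0.2,-0.15,0,0,0.3,100,-1,0.2,-0.15,0,0,0.4,100]
}}

```text
time: 1.27
tool_pos: [0.5322, 0.2998, 0.2498]
tool_rot: [179.9, 0.1, 97.3]
wrist_force: [-0.6, 1.1, -0.4]
finger_gap: 0.0855
```

```bash
python3 go.py .55 .18 .25 90
```

```text
1.27 [0.5322 0.2998 0.2498] [1.7988e+02 1.5000e-01 9.7250e+01] [-47.  20.  19.  80.  -6.  81. -20.] [-0.6  1.1 -0.4] 0.0855
[-1.009e+00  2.100e-02  1.000e-03] [0.002 0.002 0.121] rows>=1.9
```

Request:
{"method": "drive_tool", "body": {
  "targets": [-0.5,0,0,0,0,0.1,100,-1,0,0,0,0,0.12,100,-1,0,0,0,0,0.12,100]
}}

```text
time: 1.65
tool_pos: [0.5462, 0.1805, 0.2498]
tool_rot: [179.9, 0.1, 90.3]
wrist_force: [0.1, 0.1, 0.6]
finger_gap: 0.0854
```

```bash
python3 - <<'E'
from workcell import robot
import cv2,json,numpy as np
c=robot.calibration("wrist");im=robot.grab_frame("wrist")
np.save("pics/w1.npy",c,allow_pickle=True);cv2.imwrite("pics/w1.png",im[:,:,::-1])
E
python3 go.py .55 .06 .25 90
```

```text
1.7 [0.5454 0.1844 0.2495] [1.7999e+02 1.0000e-02 9.0570e+01] [-40.  16.  23.  86.  -6.  80. -16.] [-0.5  0.8  0.3] 0.0854
[-1.037  0.028 -0.004] [0.    0.    0.009] rows>=2.0
```

View pics/w1.png

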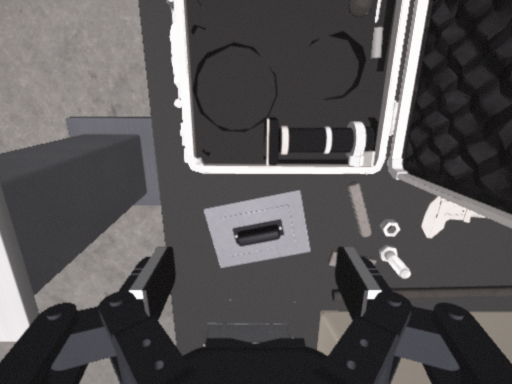

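Request:
{"method": "drive_tool", "body": {
  "targets": [-0.5,0,0,0,0,0,100,-1,0,0,0,0,0,100]
}}

```text
time: 1.95
tool_pos: [0.5464, 0.0683, 0.2488]
tool_rot: [-180.0, -0.0, 91.1]
wrist_force: [0.8, -1.5, 0.3]
finger_gap: 0.0855
```

Request:
{"method": "drive_tool", "body": {
  "targets": [-0.5,0,0,0,0,0,100,-1,0,0,0,0,0,100]
}}

```text
time: 2.2
tool_pos: [0.5486, -0.0525, 0.2491]
tool_rot: [-180.0, -0.0, 91.0]
wrist_force: [0.6, -0.2, -0.3]
finger_gap: 0.0853
```

```bash
cat > w.py <<'E'
import sys
from workcell import robot
import cv2,numpy as np
n=sys.argv[1]
c=robot.calibration("wrist");im=robot.grab_frame("wrist")
np.save(f"pics/{n}.npy",c,allow_pickle=True);cv2.imwrite(f"pics/{n}.png",im[:,:,::-1])
E
python3 w.py w2;python3 go.py .51 -.18 .25 90
```

```text
2.25 [ 0.5475 -0.0632  0.2497] [179.98   0.22  90.39] [-23.  13.  32.  90.  -7.  79.  10.] [-2.8 -8.   0.1] 0.0856
[-0.971 -0.319  0.001] [0.    0.004 0.006] rows>=2.0
```

View pics/w2.png

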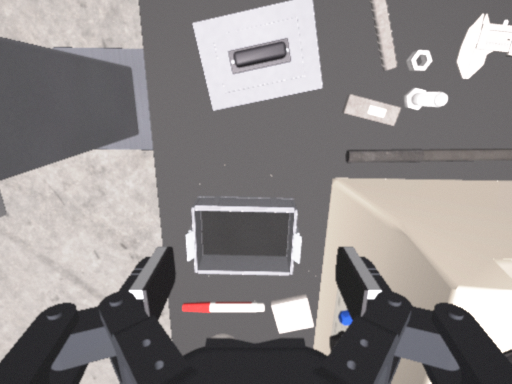

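Request:
{"method": "drive_tool", "body": {
  "targets": [-0.5,-0.15,0,0,0,0,100,-1,-0.3,0,0,0,0,100]
}}

```text
time: 2.5
tool_pos: [0.5146, -0.1723, 0.2489]
tool_rot: [-180.0, -0.0, 91.1]
wrist_force: [1.2, 0.5, -0.5]
finger_gap: 0.0852
```

Request:
{"method": "drive_tool", "body": {
  "targets": [-0.5,-0.1,0,0,0,0,100,-0.9,-0.1,0,0,0,0,100,-0.9,-0.1,0,0,0,0,100]
}}

```text
time: 2.88
tool_pos: [0.5031, -0.2843, 0.2489]
tool_rot: [-179.9, 0.1, 90.6]
wrist_force: [0.6, 0.5, 0.9]
finger_gap: 0.0854
```

```bash

python3 w.py w3;python3 go.py .497 -.398 .1 90
```

```text
2.92 [ 0.5041 -0.2816  0.2488] [-179.94    0.     90.76] [ -4.  18.  39.  86. -11.  80.  36.] [ 0.1  0.3 -0.5] 0.0853
[-0.969 -0.07   1.24 ] [-0.001  0.     0.013] rows>=3.0
```

View pics/w3.png

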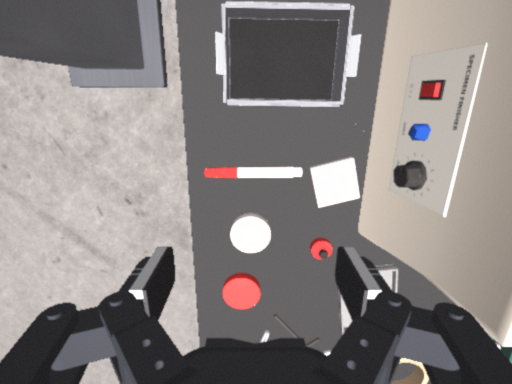

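Disc at (250,234), box at about (287,54). Now I'll measure from the wrist views and combine them.

```bash
python3 - <<'E'
from h import *
L=lambda n:np.load(f"pics/{n}.npy",allow_pickle=True).item()
im=cv2.imread("pics/w3.png");c=L("w3")
m=np.zeros(im.shape[:2],np.uint8);m[205:262,220:285]=(im[205:262,220:285].min(2)>130)*255
k=max(cv2.findContours(m,0,1)[0],key=cv2.contourArea);e=cv2.fitEllipse(k);print(e)
print(plane(c,[e[0]],.016))
P=plane(c,k.reshape(-1,2),.016);print(P.min(0),P.max(0),(P.min(0)+P.max(0))/2)
from workcell import robot
print("tri w/ scene,top",tri(c,[e[0]],robot.calibration("scene"),[(276.86,255.2)]),tri(c,[e[0]],robot.calibration("top"),[(338.9,223.95)]))
crop(im,205,0,375,115,4,"pics/cw3.png")
im=cv2.imread("pics/w2.png");crop(im,180,0,330,120,5,"pics/cw2a.png");crop(im,180,190,310,285,5,"pics/cw2b.png")
im=cv2.imread("pics/w1.png");crop(im,195,180,320,275,5,"pics/cw1.png")
E
```

```text
((250.0729217529297, 233.4205780029297), (39.683349609375, 41.194068908691406), 90.64118194580078)
[[ 0.49824866 -0.39694821  0.016     ]]
[ 0.46692207 -0.4302269   0.016     ] [ 0.5294219  -0.36400664  0.016     ] [ 0.49817198 -0.39711677  0.016     ]
tri w/ scene,top [[ 0.49843076 -0.39893183  0.0125886   0.00059695]] [[ 0.49729121 -0.39678378  0.01595019  0.0019451 ]]
```

View pics/cw3.png

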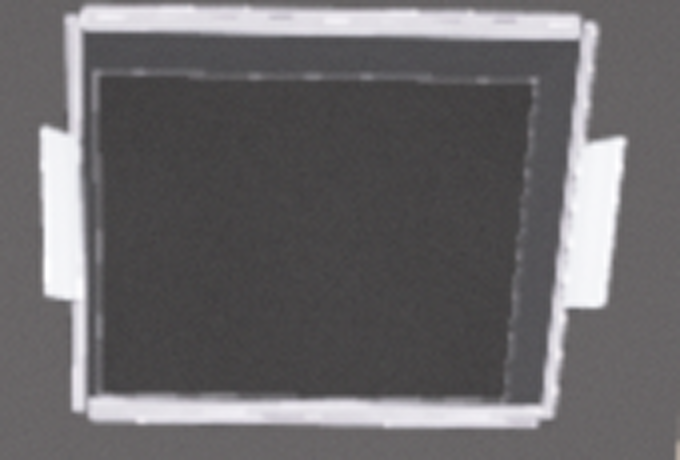

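View pics/cw2b.png

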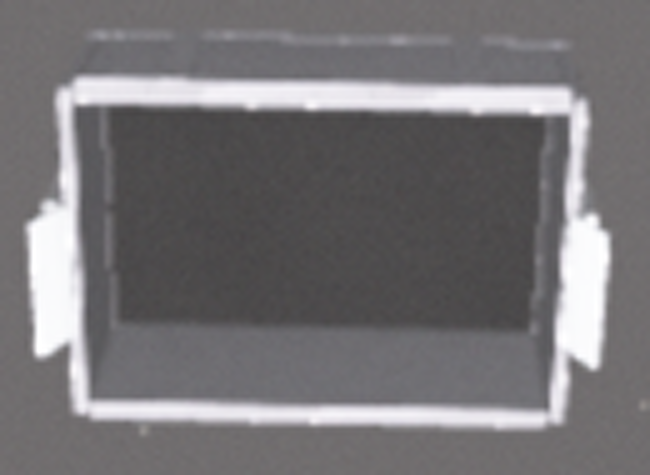

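View pics/cw2a.png

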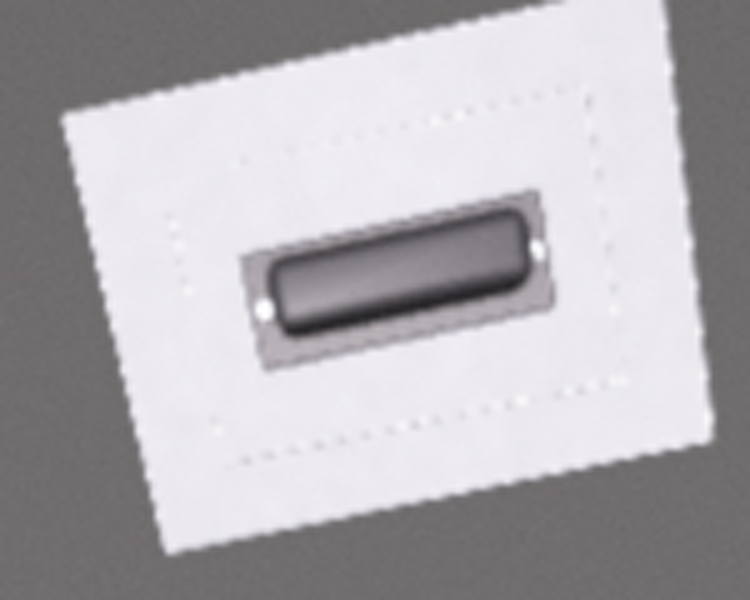

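View pics/cw1.png

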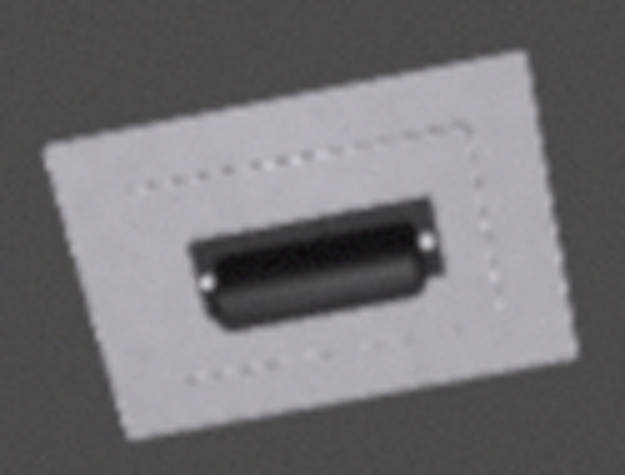

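```bash
python3 - <<'E'
from h import *
L=lambda n:np.load(f"pics/{n}.npy",allow_pickle=True).item()
g=lambda pts,k,a,c:[((x+.5)/k-.5+a,(y+.5)/k-.5+c) for x,y in pts]
c1,c2,c3=L("w1"),L("w2"),L("w3")
b3=g([(68,8),(597,18),(548,426),(75,418)],4,205,0)
b2=g([(60,80),(588,92),(562,427),(75,416)],5,180,190)
for c,b in((c3,b3),(c2,b2)):
    P=plane(c,b,.048);print("box",P.round(4).tolist(),P.mean(0).round(4),np.linalg.norm(np.diff(P,axis=0),axis=1).round(4))
    v=(P[1]+P[2]-P[0]-P[3]);print("yaw",np.degrees(np.arctan2(v[1],v[0])))
print(tri(c2,b2,c3,b3).round(4))
def corners(n,x0,y0,x1,y1,th):
    im=cv2.imread(f"pics/{n}.png");m=np.zeros(im.shape[:2],np.uint8);m[y0:y1,x0:x1]=(im[y0:y1,x0:x1].min(2)>th)*255
    k=max(cv2.findContours(m,0,1)[0],key=cv2.contourArea);h=cv2.convexHull(k)
    q=cv2.approxPolyN(h,4)if hasattr(cv2,"approxPolyN") else cv2.approxPolyDP(h,6,True);return q.reshape(-1,2)
for n,c,roi,th in(("w1",c1,(200,185,315,272),110),("w2",c2,(185,0,330,115),140)):
    q=corners(n,*roi,th);P=plane(c,q,.020);print(n,q.tolist());print(P.round(4).tolist(),P.mean(0).round(4),np.linalg.norm(np.diff(P,axis=0),axis=1).round(4))
bar1=g([(207,282),(428,241)],5,195,180);bar2=g([(264,308),(539,250)],5,180,0)
for c,b in((c1,bar1),(c2,bar2)):
    P=plane(c,b,.03);print(P.round(4),P.mean(0).round(4),np.degrees(np.arctan2(*(P[1]-P[0])[1::-1])))
print("bar end screws tri",tri(c1,bar1,c2,bar2))
E
```

```text
box [[0.4679, -0.11, 0.048], [0.6067, -0.111, 0.048], [0.605, -0.2137, 0.048], [0.467, -0.2127, 0.048]] [ 0.5366 -0.1618  0.048 ] [0.1388 0.1027 0.138 ]
yaw -0.3920746011962129
box [[0.468, -0.1088, 0.048], [0.6067, -0.1097, 0.048], [0.6061, -0.2133, 0.048], [0.4667, -0.2121, 0.048]] [ 0.5369 -0.161   0.048 ] [0.1387 0.1036 0.1394]
yaw -0.46718431857351506
[[ 4.676e-01 -1.095e-01  4.620e-02  1.000e-04]
 [ 6.071e-01 -1.105e-01  4.620e-02  2.000e-04]
 [ 6.057e-01 -2.138e-01  4.710e-02  1.000e-03]
 [ 4.667e-01 -2.127e-01  4.710e-02  4.000e-04]]
w1 [[311, 251], [220, 268], [203, 208], [300, 189]]
[[0.6331, 0.0403, 0.02], [0.495, 0.01, 0.02], [0.4743, 0.1096, 0.02], [0.611, 0.1387, 0.02]] [0.5534 0.0747 0.02  ] [0.1414 0.1018 0.1397]
w2 [[323, 88], [212, 111], [191, 22], [312, -6]]
[[0.6329, 0.0397, 0.02], [0.4945, 0.0098, 0.02], [0.4733, 0.1087, 0.02], [0.611, 0.1388, 0.02]] [0.5529 0.0742 0.02  ] [0.1416 0.1012 0.141 ]
[[0.5213 0.0705 0.03  ]
 [0.5844 0.0838 0.03  ]] [0.5528 0.0772 0.03  ] 11.88539070144067
[[0.5216 0.067  0.03  ]
 [0.5854 0.0804 0.03  ]] [0.5535 0.0737 0.03  ] 11.867888582346442
bar end screws tri [[5.21045128e-01 6.75883789e-02 2.44815899e-02 2.59853180e-04]
 [5.85426049e-01 8.11583731e-02 2.47288460e-02 9.94552128e-04]]
```

Box centre is (0.5367, -0.1613) with yaw -0.4° and rim height about 0.047. Lid centre is (0.5532, 0.0745) with yaw 12°. Block is at (0.498, -0.397). I'll descend on the block.

```bash

python3 go.py .498 -.397 .13 90
```

```text
2.92 [ 0.5041 -0.2816  0.2488] [-179.94    0.     90.76] [ -4.  18.  39.  86. -11.  80.  36.] [ 0.1  0.3 -0.5] 0.0853
[-0.96  -0.062  0.99 ] [-0.001  0.     0.013] rows>=2.7
```

Request:
{"method": "drive_tool", "body": {
  "targets": [-0.5,-0.03,0.4,0,0,0,100,-0.96,-0.06,0.9,0,0,0,100,-0.96,-0.06,1,0,0,0,100,-0.96,-0.06,1,0,0,0,100]
}}

```text
time: 3.42
tool_pos: [0.4973, -0.3947, 0.1253]
tool_rot: [-179.7, -0.2, 90.8]
wrist_force: [-0.1, 0.5, -0.2]
finger_gap: 0.0851
```

```bash

python3 go.py .498 -.397 .06 90 .498 -.397 .003 90; python3 w.py w4
```

```text
3.42 [ 0.4973 -0.3947  0.1253] [-179.67   -0.23   90.84] [  9.  31.  38.  86. -20.  70.  51.] [-0.1  0.5 -0.2] 0.0851
[-0.022  0.008  0.544] [-0.005 -0.004  0.014] rows>=1.0
[-0.024  0.011  1.019] [-0.005 -0.004  0.014] rows>=2.0
```

View pics/w4.png

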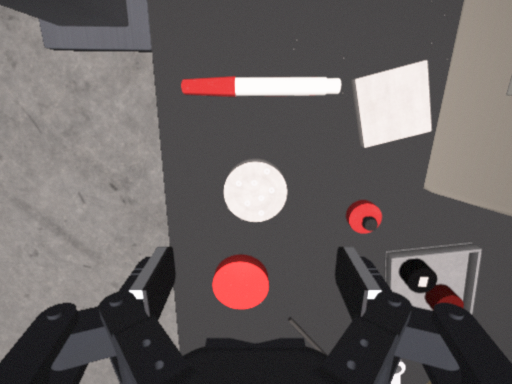

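```bash
python3 - <<'E'
from h import *
c=np.load("pics/w4.npy",allow_pickle=True).item()
im=cv2.imread("pics/w4.png")
m=np.zeros(im.shape[:2],np.uint8);m[155:226,215:295]=(im[155:226,215:295].min(2)>130)*255
k=max(cv2.findContours(m,0,1)[0],key=cv2.contourArea)
P=plane(c,k.reshape(-1,2),.016);print(P.min(0),P.max(0),(P.min(0)+P.max(0))/2)
print(proj(c,[[.4973,-.3947,.1253]]))
E
```

```text
[ 0.46801374 -0.42883927  0.016     ] [ 0.52866572 -0.36879067  0.016     ] [ 0.49833973 -0.39881497  0.016     ]
[[252.44332278 246.66870424]]
```

Request:
{"method": "drive_tool", "body": {
  "targets": [-0.02,0,0.4,0,0,0,100,-0.03,0.005,0.8,0,0,0,100,-0.03,0.005,0.95,0,0,0,100,-0.03,0.005,0.98,0,0,0,100,-0.03,0.005,0.98,0,0,0,100],
  "squeeze": 40
}}

```text
time: 4.1
tool_pos: [0.5001, -0.4008, 0.0138]
tool_rot: [179.9, 0.1, 90.9]
wrist_force: [0.2, -0.4, -0.2]
finger_gap: 0.0856
```

```bash

python3 go.py .4983 -.398 .003 90;python3 w.py w5
```

```text
4.1 [ 0.5001 -0.4008  0.0138] [1.7986e+02 9.0000e-02 9.0850e+01] [ 12.  38.  34.  91. -24.  58.  54.] [ 0.2 -0.4 -0.2] 0.0856
[ 0.024 -0.015  0.09 ] [0.002 0.001 0.014] rows>=0.2
```

View pics/w5.png

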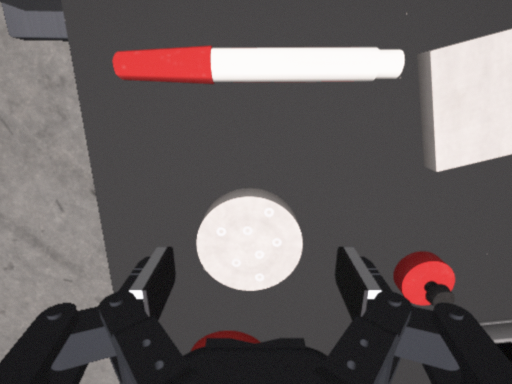

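Request:
{"method": "drive_tool", "body": {
  "targets": [0.01,-0.005,0.06,0,0,0,100,0.01,-0.005,0.06,0,0,0,100]
}}

```text
time: 4.4
tool_pos: [0.498, -0.399, 0.0044]
tool_rot: [-180.0, -0.0, 90.8]
wrist_force: [0.0, 0.0, 0.3]
finger_gap: 0.0857
```

```bash

for i in 1 2 ; do python3 w.py w6;python3 go.py .4983 -.398 .003 90;done
```

```text
4.45 [ 0.498  -0.3992  0.0045] [-1.7999e+02 -1.0000e-02  9.0800e+01] [ 12.  39.  34.  91. -25.  57.  54.] [0.2 0.  0.9] 0.0853
[0.01  0.003 0.013] [-0.    -0.     0.013] rows>=0.1
4.5 [ 0.4981 -0.3993  0.0046] [180.   -0.   90.8] [ 12.  39.  34.  91. -25.  57.  54.] [-0.5  0.  -0.3] 0.0856
[0.011 0.002 0.014] [ 0.    -0.     0.013] rows>=0.1
```

Request:
{"method": "drive_tool", "body": {
  "targets": [0.01,0,0.045,0,0,0,100,0.01,0,0.045,0,0,0,60,0.01,0,0.045,0,0,0,40,0.01,0,0.045,0,0,0,40,0.01,0,0.045,0,0,0,40],
  "squeeze": 40
}}

```text
time: 5.12
tool_pos: [0.498, -0.3981, -0.0008]
tool_rot: [-180.0, -0.0, 90.8]
wrist_force: [-1.5, 0.9, 3.4]
finger_gap: 0.0586
```

Request:
{"method": "drive_tool", "body": {
  "targets": [0,0,0,0,0,0,40,0,0,0,0,0,0,40]
}}

```text
time: 5.38
tool_pos: [0.498, -0.3981, -0.0008]
tool_rot: [-180.0, 0.0, 90.8]
wrist_force: [-2.1, 0.9, 4.3]
finger_gap: 0.0584
```

```bash
python3 w.py w6;python3 go.py .4983 -.398 .1 90
```

```text
5.42 [ 0.4981 -0.3981 -0.0007] [180.    0.   90.8] [ 12.  39.  34.  92. -25.  57.  54.] [-1.8  2.3  4.4] 0.0586
[ 0.001  0.002 -0.839] [0.    0.    0.013] rows>=1.6
```

View pics/w6.png

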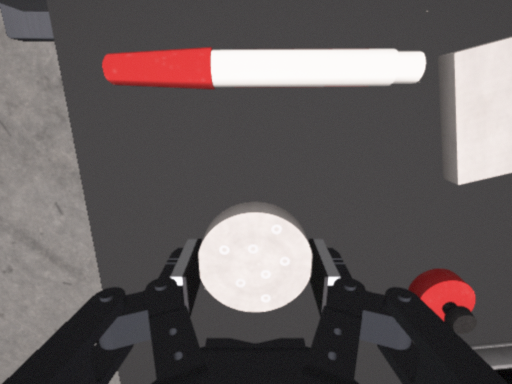

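The disc is held between the pads, centred at (255,257). Now I'll lift it.

Request:
{"method": "drive_tool", "body": {
  "targets": [0,0,-0.05,0,0,0,40,0,0,-0.2,0,0,0,40,0,0,-0.5,0,0,0,40,0,0,-0.8,0,0,0,40,0,0,-0.9,0,0,0,40],
  "squeeze": 60
}}

```text
time: 6.05
tool_pos: [0.499, -0.3993, 0.1103]
tool_rot: [179.8, 0.2, 90.8]
wrist_force: [-0.3, -0.6, -3.8]
finger_gap: 0.0577
```

```bash
python3 w.py w7;python3 go.py .53 -.28 .11 89.6
```

```text
6.1 [ 0.4991 -0.3991  0.1105] [1.7979e+02 1.4000e-01 9.0800e+01] [ 10.  32.  38.  87. -20.  68.  51.] [ 0.9 -0.9 -2.5] 0.0579
[0.989 0.271 0.003] [0.004 0.002 0.02 ] rows>=2.0
```

View pics/w7.png

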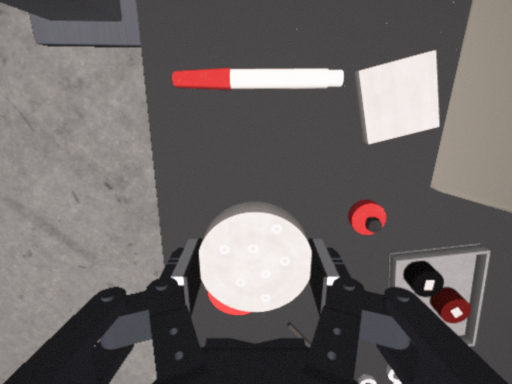

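Lifted and held level, with a load of about 4 N. Now to the box.

Request:
{"method": "drive_tool", "body": {
  "targets": [0.3,0.07,0,0,0,0,40,0.7,0.2,0,0,0,0.02,40,0.95,0.25,0,0,0,0.02,40]
}}

```text
time: 6.48
tool_pos: [0.527, -0.2799, 0.1054]
tool_rot: [-179.9, -0.1, 89.8]
wrist_force: [0.2, -0.5, -3.0]
finger_gap: 0.0578
```

```bash
python3 go.py .5367 -.1613 .11 89.6
```

```text
6.47 [ 0.527  -0.2799  0.1054] [-1.7989e+02 -1.3000e-01  8.9750e+01] [ -3.  27.  37.  94. -18.  65.  39.] [ 0.2 -0.5 -3. ] 0.0578
[ 0.989  0.077 -0.037] [-0.002 -0.002  0.003] rows>=1.9
```

Request:
{"method": "drive_tool", "body": {
  "targets": [0.3,0.03,-0.03,0,0,0,40,0.7,0.07,-0.03,0,0,0,40,0.95,0.07,-0.03,0,0,0,40,0.98,0.07,-0.03,0,0,0,40]
}}

```text
time: 6.98
tool_pos: [0.5355, -0.1623, 0.1092]
tool_rot: [-179.9, -0.1, 89.9]
wrist_force: [-0.8, -0.9, -4.4]
finger_gap: 0.0578
```

```bash
python3 w.py w8; python3 go.py .5367 -.1613 .008 89.6
python3 - <<'E'
from workcell import robot
import cv2
cv2.imwrite("pics/s8.png",cv2.resize(robot.grab_frame("scene")[130:270,140:330,::-1],None,fx=4,fy=4))
E
```

```text
7.03 [ 0.5353 -0.1639  0.1095] [-1.7989e+02 -6.0000e-02  8.9780e+01] [-16.  22.  37. 100. -15.  63.  26.] [-0.4 -0.  -2.8] 0.0578
[0.021 0.013 0.846] [-0.002 -0.001  0.003] rows>=1.6
```

View pics/w8.png

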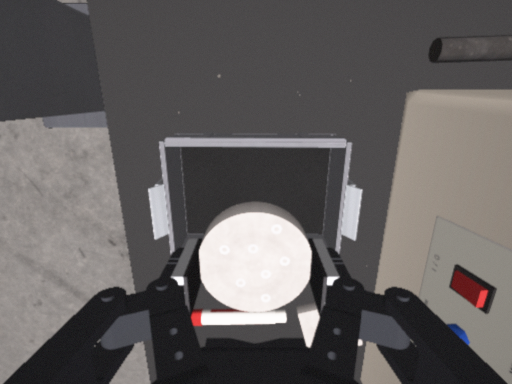

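View pics/s8.png

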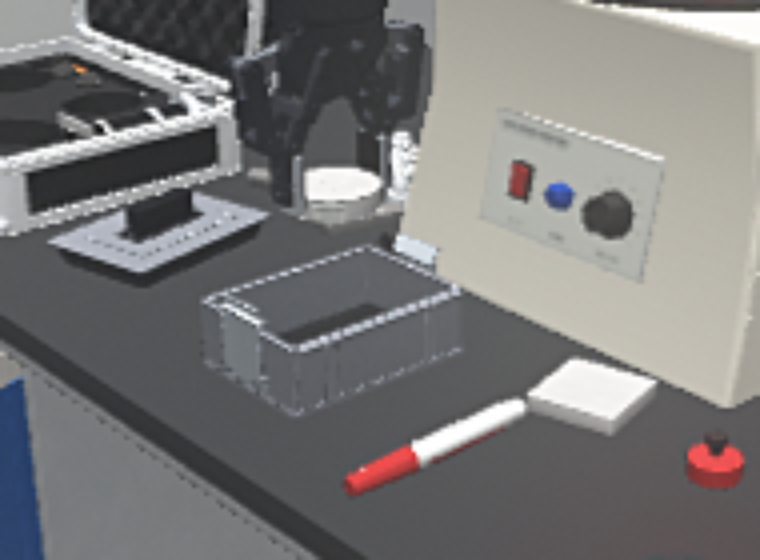

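Request:
{"method": "drive_tool", "body": {
  "targets": [0.02,0.013,0.2,0,0,0,40,0.02,0.013,0.5,0,0,0,40,0.02,0.013,0.7,0,0,0,40,0.02,0.013,0.8,0,0,0,40,0.02,0.013,0.8,0,0,0,40]
}}

```text
time: 7.7
tool_pos: [0.5365, -0.1647, 0.0141]
tool_rot: [-179.9, 0.0, 89.5]
wrist_force: [0.6, 0.2, -3.8]
finger_gap: 0.0575
```

```bash
python3 w.py w9; python3 go.py .5367 -.1613 .0055 89.6
```

```text
7.75 [ 0.5373 -0.1647  0.015 ] [-1.800e+02  3.000e-02  8.954e+01] [-13.  29.  34. 104. -20.  53.  29.] [-0.6  0.4 -4. ] 0.0575
[ 0.028 -0.005  0.079] [-0.     0.001 -0.001] rows>=0.2
```

View pics/w9.png

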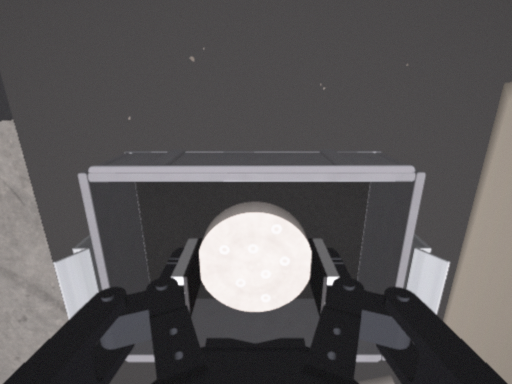

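The disc is inside the box and centred between the end walls. I'll lower it the last 9 mm.

Request:
{"method": "drive_tool", "body": {
  "targets": [0.025,0,0.04,0,0,0,40,0.025,0,0.065,0,0,0,40,0.025,0,0.075,0,0,0,40,0.025,0,0.075,0,0,0,40]
}}

```text
time: 8.25
tool_pos: [0.5373, -0.1607, 0.0058]
tool_rot: [180.0, 0.0, 89.6]
wrist_force: [0.6, -0.2, -3.4]
finger_gap: 0.0576
```

Request:
{"method": "drive_tool", "body": {
  "targets": [0,0,0.01,0,0,0,40,0,0,0.01,0,0,0,40]
}}

```text
time: 8.5
tool_pos: [0.5375, -0.1608, 0.0054]
tool_rot: [180.0, -0.0, 89.6]
wrist_force: [-3.9, 1.2, 6.3]
finger_gap: 0.0574
```

Request:
{"method": "drive_tool", "body": {
  "targets": [0,0,0.01,0,0,0,40,0,0,0.01,0,0,0,40]
}}

```text
time: 8.75
tool_pos: [0.5375, -0.1609, 0.0053]
tool_rot: [180.0, -0.1, 89.6]
wrist_force: [-8.4, 4.2, 19.8]
finger_gap: 0.0575
```

Contact on the liner. Back off 1 mm and release gently.

Request:
{"method": "drive_tool", "body": {
  "targets": [0,0,-0.01,0,0,0,70,0,0,-0.01,0,0,0,75,0,0,-0.01,0,0,0,85,0,0,-0.01,0,0,0,85,0,0,-0.01,0,0,0,85]
}}

```text
time: 9.38
tool_pos: [0.5373, -0.1608, 0.0045]
tool_rot: [-180.0, 0.0, 89.6]
wrist_force: [-0.1, -0.4, -0.1]
finger_gap: 0.0728
```

Request:
{"method": "drive_tool", "body": {
  "targets": [0,0,-0.02,0,0,0,85,0,0,-0.1,0,0,0,85,0,0,-0.4,0,0,0,85,0,0,-0.8,0,0,0,85,0,0,-1,0,0,0,85]
}}

```text
time: 10.0
tool_pos: [0.5383, -0.1614, 0.1279]
tool_rot: [179.8, 0.0, 89.6]
wrist_force: [-0.1, 0.2, -0.4]
finger_gap: 0.0728
```

```bash
python3 w.py w10; python3 go.py .54 -.04 .2 110
```

```text
10.05 [ 0.5395 -0.1618  0.1303] [1.796e+02 5.000e-02 8.956e+01] [-17.  21.  38.  98. -14.  65.  25.] [ 2.3 -1.2  2.2] 0.0725
[ 1.015  0.    -0.581] [ 0.006  0.002 -0.341] rows>=2.2
```

View pics/w10.png

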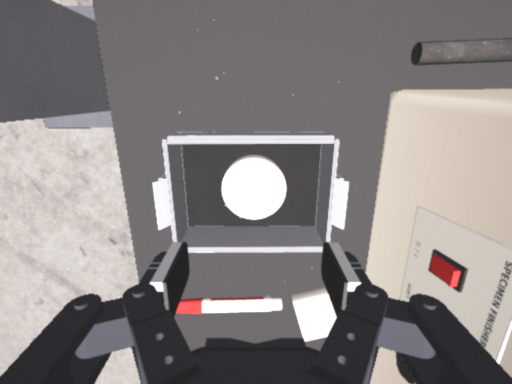

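Block lies in the box at (254,187). Now the lid: rise, cross over, and turn to yaw 12.

Request:
{"method": "drive_tool", "body": {
  "targets": [0,0,-0.5,0,0,0.15,100,0.3,0,-0.6,0,0,0.33,100,0.6,0,-0.6,0,0,0.5,100,0.9,0,-0.6,0,0,0.67,100,1,0,-0.6,0,0,0.85,100]
}}

```text
time: 10.68
tool_pos: [0.5381, -0.0377, 0.1968]
tool_rot: [-179.9, -0.0, 38.5]
wrist_force: [-0.7, -0.1, -0.4]
finger_gap: 0.0851
```

```bash
python3 go.py .54 .0745 .2 12
```

```text
10.68 [ 0.5381 -0.0377  0.1968] [-1.7995e+02 -5.0000e-02  3.8520e+01] [-37.  15.  45.  97. -11.  73. -41.] [-0.7 -0.1 -0.4] 0.0851
[ 0.595 -0.722 -0.026] [-0.001 -0.001  0.442] rows>=2.5
```

Request:
{"method": "drive_tool", "body": {
  "targets": [0.2,-0.25,0,0,0,0.17,100,0.4,-0.5,0,0,0,0.3,100,0.6,-0.72,0,0,0,0.44,100,0.6,-0.72,0,0,0,0.44,100]
}}

```text
time: 11.18
tool_pos: [0.5402, 0.0757, 0.1965]
tool_rot: [-179.9, 0.0, 12.5]
wrist_force: [-0.6, -0.7, -0.2]
finger_gap: 0.0856
```

```bash
python3 w.py w11; python3 go.py .553 .0745 .1 12
```

```text
11.22 [0.5402 0.0731 0.1966] [1.7999e+02 1.0000e-02 1.2480e+01] [-49.  17.  46.  96. -12.  73. -78.] [ 0.1 -1.   0.6] 0.0851
[0.106 0.011 0.805] [0.    0.    0.008] rows>=1.6
```

View pics/w11.png

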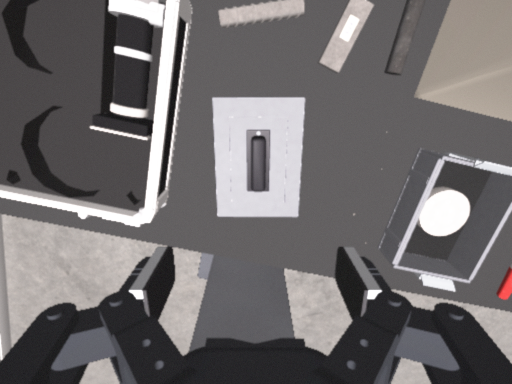

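```bash
python3 - <<'E'
from h import *
c=np.load("pics/w11.npy",allow_pickle=True).item()
im=cv2.imread("pics/w11.png");m=np.zeros(im.shape[:2],np.uint8);m[90:225,205:312]=(im[90:225,205:312].min(2)>110)*255
k=max(cv2.findContours(m,0,1)[0],key=cv2.contourArea);q=cv2.approxPolyN(cv2.convexHull(k),4).reshape(-1,2)
P=plane(c,q,.020);print(q.tolist());print(P.round(4).tolist(),P.mean(0).round(4),np.linalg.norm(np.diff(P,axis=0),axis=1).round(4))
b=[(258.5,132.5),(259,190)];P=plane(c,b,.044);print(P.round(4))
print(plane(c,[(165,200),(180,60)],.09))
E
```

```text
[[306, 97], [299, 217], [216, 217], [211, 97]]
[[0.6324, 0.0391, 0.02], [0.4951, 0.0091, 0.02], [0.4729, 0.1092, 0.02], [0.6104, 0.1387, 0.02]] [0.5527 0.074  0.02  ] [0.1406 0.1025 0.1406]
[[0.5875 0.0815 0.044 ]
 [0.5265 0.0672 0.044 ]]
[[0.51255358 0.15568649 0.09      ]
 [0.63561416 0.15786564 0.09      ]]
```

Request:
{"method": "drive_tool", "body": {
  "targets": [0.05,0.005,0.3,0,0,0,50,0.1,0.005,0.7,0,0,0.005,50,0.106,0.005,1,0,0,0.005,50,0.106,0.005,1,0,0,0.005,50]
}}

```text
time: 11.72
tool_pos: [0.551, 0.0719, 0.0745]
tool_rot: [179.9, 0.3, 11.9]
wrist_force: [1.0, -0.9, 0.2]
finger_gap: 0.0428
```

```bash
python3 w.py w12; python3 go.py .553 .0743 .0255 12.2
```

```text
11.78 [0.5525 0.0722 0.0766] [1.7995e+02 1.0000e-01 1.1890e+01] [-45.  26.  43. 102. -20.  60. -72.] [-0.5 -0.4  1.6] 0.043
[ 0.008 -0.017  0.426] [ 0.001  0.002 -0.005] rows>=0.8
```

View pics/w12.png

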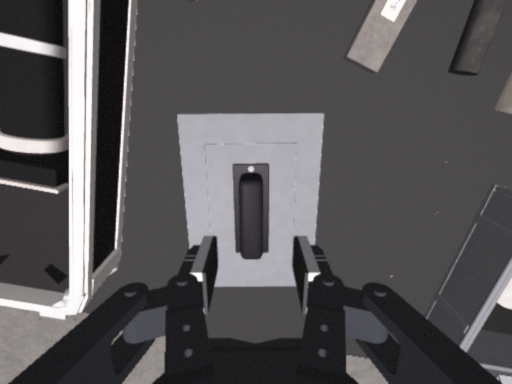

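Request:
{"method": "drive_tool", "body": {
  "targets": [0.008,-0.017,0.2,0,0,0,50,0.008,-0.017,0.35,0,0,0,50,0.008,-0.017,0.4,0,0,0,50,0.008,-0.017,0.4,0,0,0,50]
}}

```text
time: 12.28
tool_pos: [0.5536, 0.0757, 0.0289]
tool_rot: [180.0, -0.0, 11.9]
wrist_force: [-0.7, -0.4, 0.1]
finger_gap: 0.0425
```

```bash
python3 w.py w13; python3 go.py .553 .0743 .0245 12.2
```

```text
12.32 [0.5539 0.0758 0.0292] [ 1.800e+02 -4.000e-02  1.195e+01] [-43.  30.  41. 104. -23.  55. -70.] [ 0.  -0.7  0.3] 0.0425
[-0.01   0.011  0.039] [ 0.    -0.001 -0.004] rows>=0.1
```

View pics/w13.png

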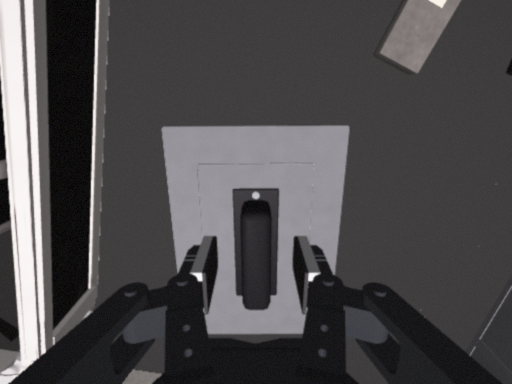

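Request:
{"method": "drive_tool", "body": {
  "targets": [-0.005,0.005,0.035,0,0,0,40,-0.005,0.005,0.035,0,0,0,20,-0.005,0.005,0.035,0,0,0,5,-0.005,0.005,0.035,0,0,0,5,-0.005,0.005,0.035,0,0,0,5],
  "squeeze": 50
}}

```text
time: 12.95
tool_pos: [0.5531, 0.0753, 0.0245]
tool_rot: [-180.0, -0.0, 12.0]
wrist_force: [-0.8, 0.2, 3.3]
finger_gap: 0.0148
```

Request:
{"method": "drive_tool", "body": {
  "targets": [0,0,0,0,0,0,5,0,0,0,0,0,0,5],
  "squeeze": 80
}}

```text
time: 13.2
tool_pos: [0.5532, 0.0753, 0.0246]
tool_rot: [-180.0, -0.0, 12.0]
wrist_force: [-0.7, -1.6, 5.1]
finger_gap: 0.014
```

```bash
python3 w.py w14; python3 go.py .553 .0743 .14 12.2
```

```text
13.25 [0.5532 0.0753 0.0246] [-1.800e+02 -3.000e-02  1.196e+01] [-43.  30.  41. 104. -23.  55. -70.] [-1.4 -0.1  4.8] 0.0143
[-0.003  0.008 -0.962] [-0.    -0.    -0.004] rows>=1.8
```

View pics/w14.png

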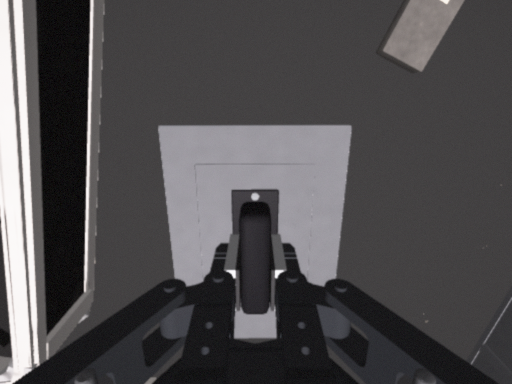

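Bar gripped. Lift.

Request:
{"method": "drive_tool", "body": {
  "targets": [0,0,-0.2,0,0,0,5,0,0,-0.5,0,0,0,5,0,0,-0.8,0,0,0,5,0,0,-0.98,0,0,0,5,0,0,-0.98,0,0,0,5]
}}

```text
time: 13.88
tool_pos: [0.5538, 0.0755, 0.1429]
tool_rot: [-180.0, -0.1, 12.0]
wrist_force: [-0.1, 0.7, -1.8]
finger_gap: 0.014
```

```bash
python3 go.py .54 -.02 .145 12 ; python3 w.py w15
```

```text
13.88 [0.5538 0.0755 0.1429] [-1.7998e+02 -1.5000e-01  1.1970e+01] [-47.  21.  45.  98. -16.  67. -75.] [-0.1  0.7 -1.8] 0.014
[-0.278  0.754 -0.018] [-0.    -0.002 -0.001] rows>=1.5
```

View pics/w15.png

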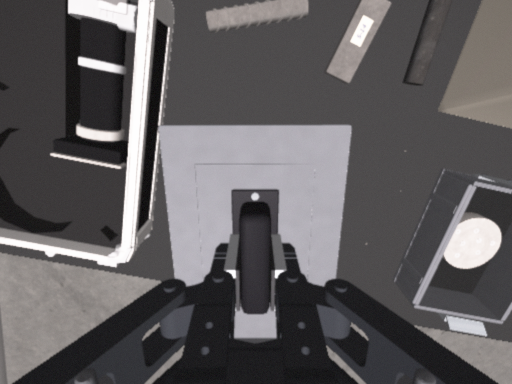

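```bash
python3 - <<'E'
from h import *
c=np.load("pics/w15.npy",allow_pickle=True).item()
P=plane(c,[(160,126),(350,126)],.1429-.0046)
R=Ro.from_euler("xyz",[180,0,11.97],degrees=True)
print(R.inv().apply(P-np.array([.5538,.0755,.1429])))
crop(cv2.imread("pics/w15.png"),150,110,360,290,3,"pics/cw15.png")
E
```

```text
[[ 0.06926161 -0.04789337  0.0046    ]
 [ 0.06919582  0.0497034   0.0046    ]]
```

Request:
{"method": "drive_tool", "body": {
  "targets": [-0.1,0.35,0,0,0,0,5,-0.2,0.7,0,0,0,0.1,5,-0.3,0.75,0,0,0,0.2,5]
}}

```text
time: 14.3
tool_pos: [0.5351, -0.0243, 0.1404]
tool_rot: [179.9, 0.1, -0.5]
wrist_force: [-0.4, 0.8, -1.7]
finger_gap: 0.0143
```

```bash
python3 go.py .5367 -.1 .145 -0.4
```

```text
14.3 [ 0.5351 -0.0243  0.1404] [ 1.7988e+02  1.2000e-01 -5.5000e-01] [-42.  20.  50. 102. -16.  67. -77.] [-0.4  0.8 -1.7] 0.0143
[ 0.019  0.631 -0.037] [ 0.002  0.002 -0.002] rows>=1.2
```

View pics/cw15.png

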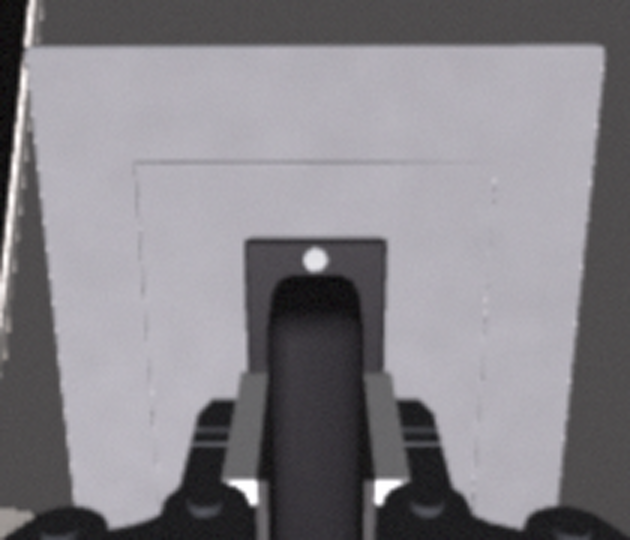

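Request:
{"method": "drive_tool", "body": {
  "targets": [0.01,0.35,-0.03,0,0,0,5,0.02,0.7,-0.03,0,0,0,5,0.02,0.9,-0.03,0,0,0,5,0.02,0.95,-0.03,0,0,0,5]
}}

```text
time: 14.8
tool_pos: [0.5375, -0.136, 0.144]
tool_rot: [180.0, 0.1, -0.2]
wrist_force: [-0.1, 0.5, -2.2]
finger_gap: 0.0142
```

```bash
python3 go.py .5372 -.1608 .11 -0.4
```

```text
14.8 [ 0.5375 -0.136   0.144 ] [ 1.7996e+02  1.4000e-01 -2.3000e-01] [-29.  23.  51.  99. -19.  68. -63.] [-0.1  0.5 -2.2] 0.0142
[-0.001  0.207  0.283] [0.001 0.002 0.003] rows>=0.7
```

Request:
{"method": "drive_tool", "body": {
  "targets": [0,0.1,0.1,0,0,0,5,0,0.19,0.2,0,0,0,5,0,0.195,0.25,0,0,0,5,0,0.195,0.25,0,0,0,5]
}}

```text
time: 15.3
tool_pos: [0.5384, -0.157, 0.1146]
tool_rot: [-180.0, 0.1, -0.0]
wrist_force: [0.4, -0.9, -0.8]
finger_gap: 0.0144
```

```bash
python3 - <<'E'
from workcell import robot
from h import *
a=robot.grab_frame("scene")[:,:,::-1];b=robot.grab_frame("top")[:,:,::-1]
cv2.imwrite("pics/s16.png",a);cv2.imwrite("pics/t16.png",b)
crop(a,160,150,300,250,5,"pics/cs16.png");crop(b,200,150,310,250,6,"pics/ct16.png")
E
python3 w.py w16
python3 go.py .5372 -.1608 .08 -0.4
```

```text
15.45 [ 0.5391 -0.1571  0.1158] [-1.7999e+02 -2.0000e-02  1.0000e-02] [-26.  25.  50.  99. -21.  65. -59.] [ 0.5  0.4 -0.7] 0.0141
[-0.016  0.031  0.298] [-0.    -0.     0.007] rows>=0.6
```

View pics/cs16.png

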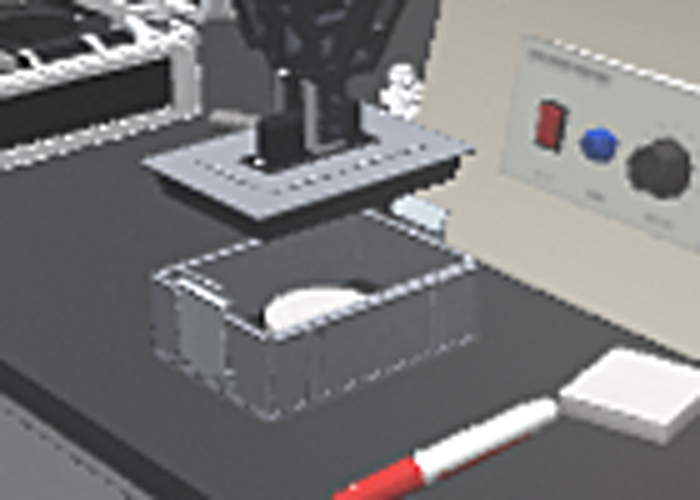

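View pics/ct16.png

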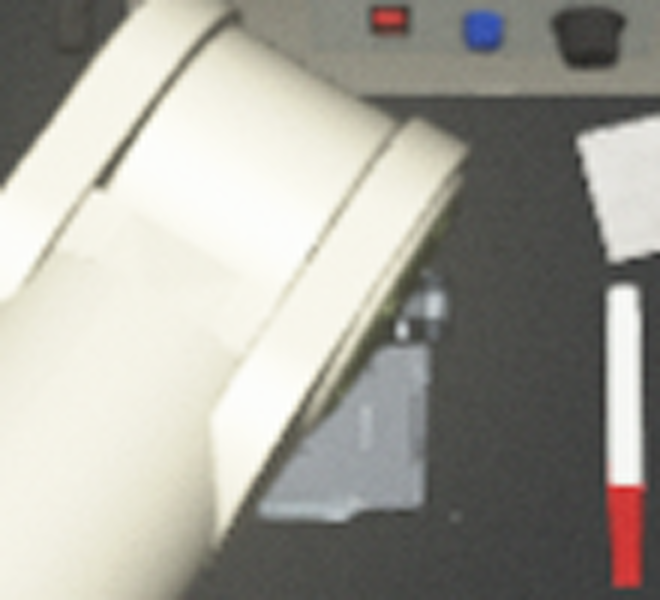

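View pics/w16.png

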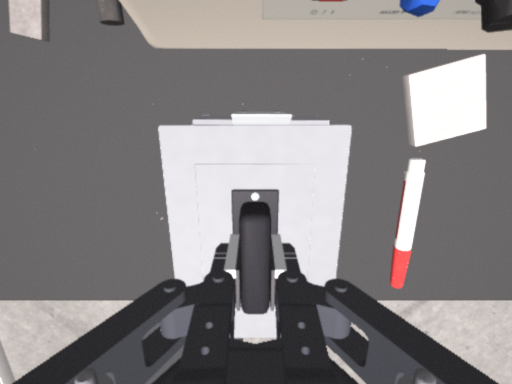

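```bash
python3 - <<'E'
from h import *
c=np.load("pics/w16.npy",allow_pickle=True).item()
print(plane(c,[(193,120),(329,120)],.048),plane(c,[(232,114),(291,114)],.065))
print(plane(c,[(160,125.5),(350,125.5)],.1155-.0046))
crop(cv2.imread("pics/w16.png"),150,95,360,145,3.8,"pics/cw16.png")
E
python3 go.py .5372 -.1608 .08 -0.4
```

```text
[[ 0.60620317 -0.11263851  0.048     ]
 [ 0.60615085 -0.21142705  0.048     ]] [[ 0.61144345 -0.14240009  0.065     ]
 [ 0.61142306 -0.18153993  0.065     ]]
[[ 0.60858768 -0.10890276  0.1109    ]
 [ 0.60853449 -0.20634216  0.1109    ]]
15.45 [ 0.5391 -0.1571  0.1158] [-1.7999e+02 -2.0000e-02  1.0000e-02] [-26.  25.  50.  99. -21.  65. -59.] [ 0.5  0.4 -0.7] 0.0141
[-0.016  0.031  0.298] [-0.    -0.     0.007] rows>=0.6
```

View pics/cw16.png

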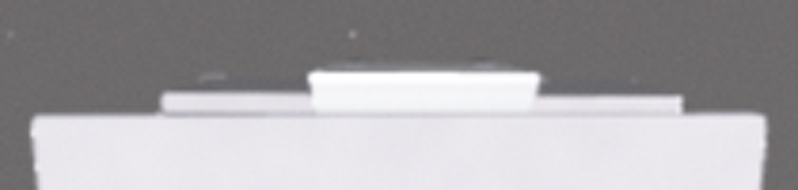

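Request:
{"method": "drive_tool", "body": {
  "targets": [-0.017,0.034,0.1,0,0,0.006,5,-0.017,0.034,0.22,0,0,0.006,5,-0.017,0.034,0.25,0,0,0.006,5,-0.017,0.034,0.25,0,0,0.006,5]
}}

```text
time: 15.95
tool_pos: [0.5364, -0.1616, 0.0849]
tool_rot: [180.0, 0.1, -0.4]
wrist_force: [0.4, 0.0, -2.3]
finger_gap: 0.0139
```

```bash
python3 w.py w17; python3 go.py .537 -.1612 .07 -0.4
```

```text
16.0 [ 0.5367 -0.1617  0.0854] [ 1.7999e+02  2.0000e-02 -4.0000e-01] [-24.  27.  49. 101. -23.  62. -58.] [ 0.1  0.1 -1.5] 0.0142
[ 0.003 -0.004  0.128] [ 0.  0. -0.] rows>=0.2
```

View pics/w17.png

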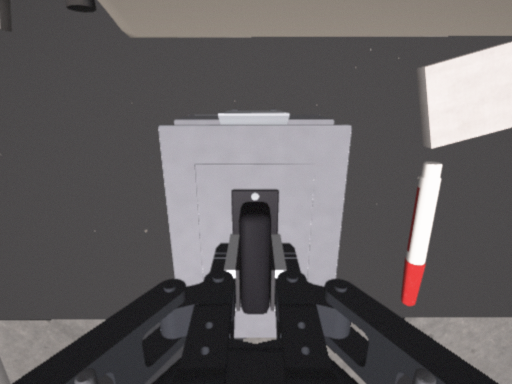

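Box rim spans cols 175–334 and the lid 160–350, so they are aligned to within half a millimetre. Lower onto the lips.

Request:
{"method": "drive_tool", "body": {
  "targets": [0.002,0,0.06,0,0,0,5,0.002,0,0.11,0,0,0,5,0.002,0,0.125,0,0,0,5,0.002,0,0.125,0,0,0,5]
}}

```text
time: 16.5
tool_pos: [0.5368, -0.1617, 0.0703]
tool_rot: [180.0, 0.0, -0.4]
wrist_force: [-0.4, -0.8, -1.5]
finger_gap: 0.0141
```

```bash
python3 w.py w18; python3 go.py .537 -.1614 .0566 -0.4
```

```text
16.55 [ 0.5369 -0.1618  0.0705] [ 1.7999e+02  1.0000e-02 -4.0000e-01] [-24.  28.  48. 102. -24.  60. -57.] [ 0.2 -0.3 -1. ] 0.0141
[ 0.001 -0.003  0.116] [ 0.  0. -0.] rows>=0.2
```

View pics/w18.png

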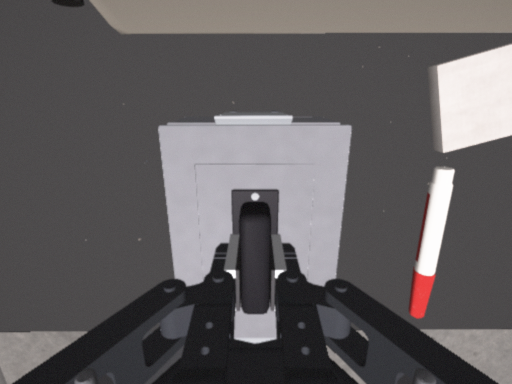

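Request:
{"method": "drive_tool", "body": {
  "targets": [0,0,0.015,0,0,0,5,0,0,0.03,0,0,0,5,0,0,0.03,0,0,0,5]
}}

```text
time: 16.92
tool_pos: [0.5373, -0.1619, 0.0673]
tool_rot: [180.0, -0.1, -0.4]
wrist_force: [0.2, -0.8, 3.7]
finger_gap: 0.0141
```

Request:
{"method": "drive_tool", "body": {
  "targets": [0,0,0.015,0,0,0,5,0,0,0.03,0,0,0,5,0,0,0.03,0,0,0,5]
}}

```text
time: 17.3
tool_pos: [0.538, -0.1621, 0.0643]
tool_rot: [180.0, -0.1, -0.4]
wrist_force: [-0.5, 0.8, 7.7]
finger_gap: 0.0142
```

On the lips. Press on.

Request:
{"method": "drive_tool", "body": {
  "targets": [0,0,0.015,0,0,0,5,0,0,0.03,0,0,0,5,0,0,0.03,0,0,0,5]
}}

```text
time: 17.68
tool_pos: [0.5365, -0.1618, 0.0592]
tool_rot: [180.0, 0.1, -0.4]
wrist_force: [0.0, -0.8, 0.5]
finger_gap: 0.0145
```

Request:
{"method": "drive_tool", "body": {
  "targets": [0,0,0.015,0,0,0,5,0,0,0.03,0,0,0,5,0,0,0.03,0,0,0,5]
}}

```text
time: 18.05
tool_pos: [0.5367, -0.1614, 0.0566]
tool_rot: [-179.9, 0.0, -0.4]
wrist_force: [-4.6, 2.6, 9.6]
finger_gap: 0.0143
```

Request:
{"method": "drive_tool", "body": {
  "targets": [0,0,0.015,0,0,0,5,0,0,0.015,0,0,0,5]
}}

```text
time: 18.3
tool_pos: [0.5367, -0.1614, 0.0565]
tool_rot: [-179.9, -0.0, -0.4]
wrist_force: [-12.6, 6.6, 29.8]
finger_gap: 0.014
```

```bash
python3 w.py w19; python3 go.py; python3 - <<'E'
from workcell import robot
from h import *
a=robot.grab_frame("scene")[:,:,::-1]
crop(a,160,150,300,250,5,"pics/cs19.png")
E
```

```text
18.35 [ 0.5367 -0.1614  0.0565] [-1.7987e+02 -1.0000e-02 -4.0000e-01] [-23.  29.  47. 103. -25.  59. -56.] [-13.5   6.1  29.4] 0.0146
```

View pics/cs19.png

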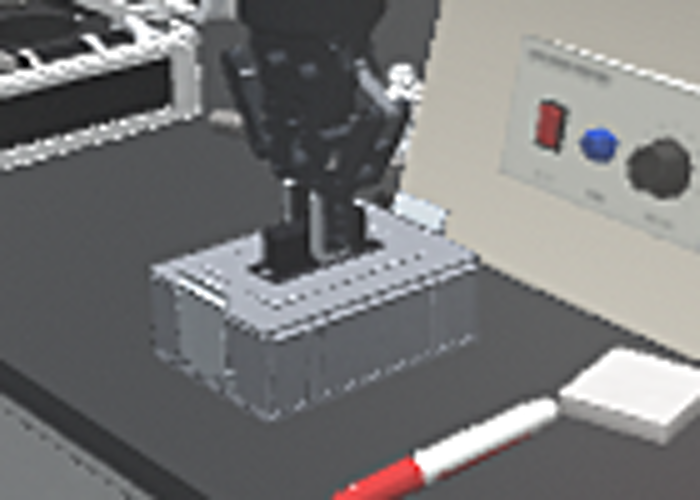

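View pics/w19.png

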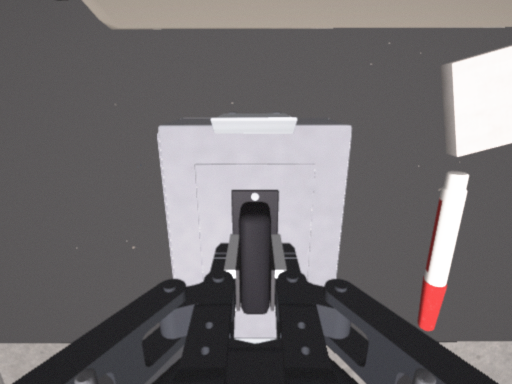

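The lid is seated and the clip hook overlaps the flange at the +x end (row ~125, cols 212–297). Relieve the force, open, and withdraw.

Request:
{"method": "drive_tool", "body": {
  "targets": [0,0,-0.02,0,0,0,5,0,0,-0.02,0,0,0,30,0,0,-0.02,0,0,0,50,0,0,-0.02,0,0,0,50,0,0,-0.02,0,0,0,50]
}}

```text
time: 19.02
tool_pos: [0.5369, -0.1617, 0.0565]
tool_rot: [180.0, 0.0, -0.4]
wrist_force: [-0.1, -0.3, -0.8]
finger_gap: 0.043
```

Request:
{"method": "drive_tool", "body": {
  "targets": [0,0,-0.1,0,0,0,50,0,0,-0.3,0,0,0,50,0,0,-0.7,0,0,0,50,0,0,-1,0,0,0,50,0,0,-1,0,0,0,50]
}}

```text
time: 19.65
tool_pos: [0.5386, -0.1627, 0.1805]
tool_rot: [180.0, -0.3, -0.4]
wrist_force: [0.3, -0.3, -0.8]
finger_gap: 0.0429
```

```bash
python3 go.py .47 -.1614 .2 -.4; python3 w.py w20; python3 - <<'E'
from workcell import robot
from h import *
a=robot.grab_frame("scene")[:,:,::-1]
crop(a,160,150,300,250,5,"pics/cs20.png")
E
```

```text
19.65 [ 0.5386 -0.1627  0.1805] [179.96  -0.35  -0.43] [-27.  21.  53.  95. -18.  72. -62.] [ 0.3 -0.3 -0.8] 0.0429
[-0.571 -0.007 -0.166] [ 0.001 -0.006 -0.   ] rows>=1.1
```

View pics/cs20.png

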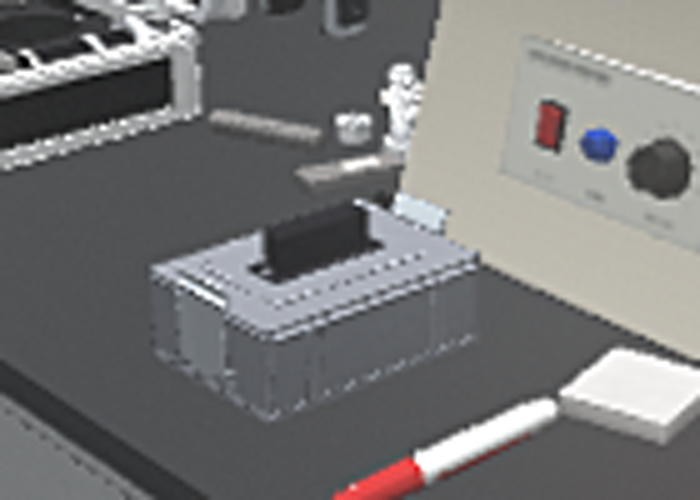

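View pics/w20.png

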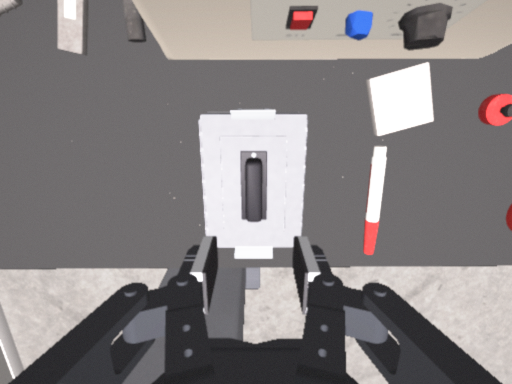

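Request:
{"method": "drive_tool", "body": {
  "targets": [-0.3,0,-0.1,0,0,0,50,-0.5,0,-0.2,0,0,0,50,-0.5,0,-0.2,0,0,0,50]
}}

```text
time: 20.12
tool_pos: [0.4756, -0.1614, 0.2006]
tool_rot: [-179.9, 0.0, -0.5]
wrist_force: [-0.2, 0.1, 0.1]
finger_gap: 0.0427
```

```bash
python3 w.py w21; python3 - <<'E'
from h import *
Q={}
for n,roi in(("w20",(190,105,315,262)),("w21",None)):
    im=cv2.imread(f"pics/{n}.png")
    if roi: crop(im,roi[0],roi[1],roi[2],roi[3],3.8,f"pics/c{n}.png")
E
```

```text
(no output)
```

View pics/w21.png

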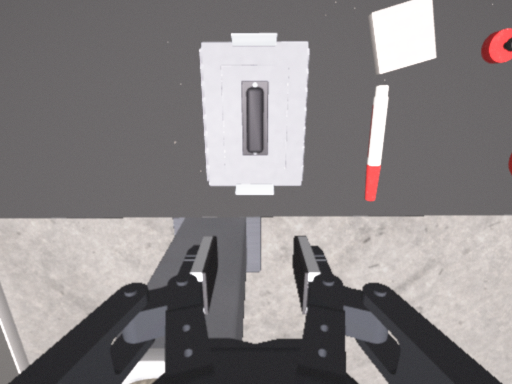

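View pics/cw20.png

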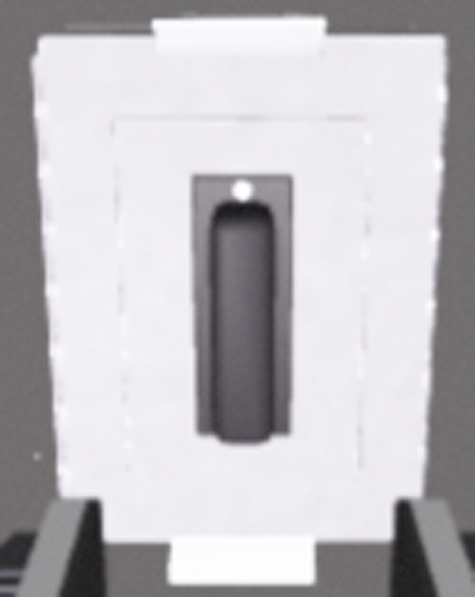

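```bash
python3 - <<'E'
from h import *
L=lambda n:np.load(f"pics/{n}.npy",allow_pickle=True).item()
c0,c1=L("w20"),L("w21")
def edges(n,x,y0,y1):  # sub-pixel flange end rows at a column band
    g=cv2.cvtColor(cv2.imread(f"pics/{n}.png"),6)[y0:y1,x-3:x+4].astype(float).mean(1)
    d=np.diff(g);i=np.argmax(abs(d));w=abs(d[max(i-2,0):i+3]);return y0+max(i-2,0)+(w*np.arange(len(w))).sum()/w.sum()+.5
# columns beside clips
A=[];B=[]
for x0,x1 in((212,213),(295,297)):
    A.append((x0,edges("w20",x0,106,130)));B.append((x1,edges("w21",x1,34,60)))
for x0,x1 in((228,225),(284,286)):
    A.append((x0,edges("w20",x0,235,258)));B.append((x1,edges("w21",x1,172,196)))
print(np.round(A,2).tolist(),np.round(B,2).tolist())
# edge line parallel to y: use rows only -> solve x,z of edge at given y
for a,b in zip(A,B):
    o1,d1=ray(c0,[a]);o2,d2=ray(c1,[b]);d1=d1[0];d2=d2[0]
    p=[o1[0],o1[2]];q=[o2[0],o2[2]]
    s=np.linalg.solve(np.c_[[d1[0],d1[2]],[-d2[0],-d2[2]]],np.subtract(q,p));print("x,z",(o1+s[0]*d1)[[0,2]].round(4))
E
python3 - <<'E'
import sys;sys.path.insert(0,'.')
from workcell import robot
from h import *
import os;os.chdir('.')
b=robot.grab_frame("top")[:,:,::-1];cv2.imwrite("pics/t21.png",b);crop(b,140,110,400,255,3,"pics/ct21.png")
a=robot.grab_frame("scene")[:,:,::-1];cv2.imwrite("pics/s21.png",a)
crop(a,185,180,265,240,8,"pics/cs21.png")
E
```

```text
[[212.0, 113.82], [295.0, 113.79], [228.0, 247.37], [284.0, 247.07]] [[213.0, 41.6], [297.0, 40.75], [225.0, 185.53], [286.0, 185.32]]
x,z [0.6074 0.0501]
x,z [0.607 0.053]
x,z [0.4677 0.0532]
x,z [0.4673 0.0527]
```

View pics/ct21.png

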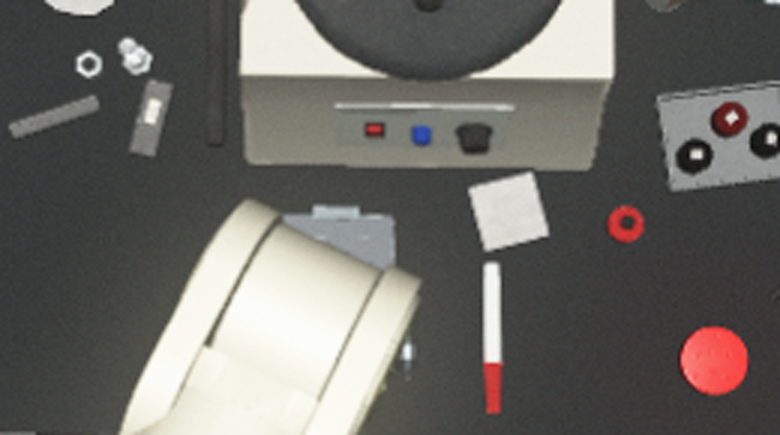

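View pics/cs21.png

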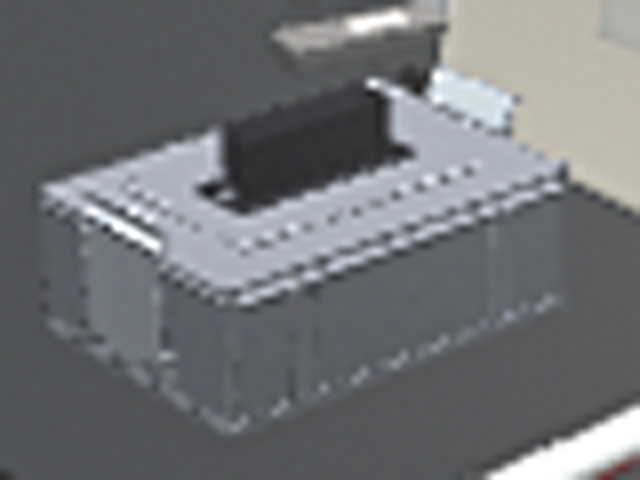

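Flange ends measure about 0.0515 and 0.053 (home is 0.052), centred at x 0.537. Bystanders are unmoved and the gripper is clear. Handing in.

```bash
python3 -c "
from workcell import robot
print(robot.get_state()['time']);print(robot.job_done())"
```

```text
20.275
the job is handed in; nothing more can be done
None
```

The block is in its storage box and the lid is pressed home. I handed the job in at 20.3 s of the 58 s allowed, and no verdict was reported.

**Block:** I gripped the grey disc and left the red look-alike alone. I lowered it to contact with the liner, released it there, and saw it lying in the middle of the box.

**Lid:** I carried it over by its bar, lined it up with the rim in the wrist view and pressed straight down. The force rose to about 8 N on the clips, dropped as the lid snapped past, then rose to 30 N against the rim.

**Last checks:**
- **Height:** the fingers stopped at the height worked out for home (0.0565 m). Two-view measurement after release put the ends at about 0.0515 m and 0.053 m, where home is 0.052 m. The four edge readings ranged from 0.050 to 0.053 m, which is within my measuring error.
- **Centring:** the lid sits within about 1 mm of the box centre.
- **Clips:** the pictures show both clips over the lid's edge. I did not measure their angles.
- **Surroundings:** the bystanders looked unmoved, and the gripper was clear of everything.

**Disagreement:** heights taken from the scene camera came out about 3 mm lower than the stated ones. The wrist views agreed better (within about 2 mm on the rim), so I relied on those.

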